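Pry open the meter case and pack two meters

ROBOT

A 6-joint arm with a two-finger parallel gripper is mounted at the origin on the work surface. World frame = base frame: x ahead of the robot, y to its left, z up, the work surface at z = 0. Lengths are in mm, angles in rad, forces in N, time in s.
With the tool pointing down it reaches from about 350 to 975 mm from the base axis. Payload 7.1 kg.
Tool frame: the origin (TCP) lies at the very end of the fingers, on their centre line; the grasp point (between the pads) lies 19 mm behind it; z points along the fingers, y is the line along which they close (so a half turn about z gives the same grasp; the last joint's range is limited). The gripper opens to 88 mm and grips with 3 to 60 N. Pads are 20 mm wide; open, the fingers measure 115 mm over their backs; the gripper's body (75 mm by 178 mm) begins 61 mm behind the grasp point.
Start: joints at [1.119, 0.423, 1.63, -0, 1.089, -0.019], TCP at [262.101, 567.369, 222.675] pointing down, gripper open.
Joint ranges: [-3, 3], [-0.9, 2.11], [0.09, 2.58], [-1.31, 4.45], [0.11, 2.69], [-2.54, 2.54]. Speed limits (rad/s): [2.39, 2.39, 3.01, 3.14, 3.14, 3.14].

INTERFACE

Orientations are given as a rotation vector (axis times angle).
In Python, from workcell import ctrl, optics gives the robot as it stands.
- The arm moves only by the shell command python3 -m jog 'ROWS'. ROWS is JSON, a list of rows, each a list of 7 numbers: the shift along the tool's x, y, z in units of 40 mm (1.0 is 40 mm), then the turn, a rotation vector about the tool's x, y, z in units of 6 degrees (1.0 is 6 degrees), then the opening, from 0 (shut) to 1 (fully open). A call has 1 to 20 rows; each row shifts and turns the commanded pose from where the row before left it, along the tool's axes as they then stand; what a row does not reach is not made up. A row lasts 1/10 s, in which the tool goes at most 50 mm and 8.59 degrees, less where a joint would pass 70% of its speed; a pose out of reach is approached as far as the arm can. A call is refused whole if a number of a shift passes 1 or a number of a turn 1, either way. A call with a gripper value outside its range is refused whole. The fingers move at their own pace and stop on an object; the grip force is fixed at half the most. Time passes only in rows, so rows that do not move let the fingers close. It gives the time, the measured TCP pose, the force, the opening and the grip force at its end, in the units of the state.
- ctrl.get_obs(): the state, without advancing time (a new reading comes with each control period).
- optics.get_image(name): name is "scene" or "top" or "wrist"; returns the picture (384x512x3 uint8, red, green, blue); there is no depth.
- optics.camera_model(name): a dict with "fov_y" (degrees; the focal length in pixels is half the picture's height over the tangent of half this angle, whatever the lens; pixels are square), "cx", "cy" (the principal point, pixels), "view" (4x4, takes a point from world to camera coordinates); the wrist camera has in their place "hand_eye" (4x4, takes a point from camera to tool coordinates, whose origin is the TCP and whose axes are the flange's). Camera axes: x right, y up, looking along -z (the intrinsics and any distortion apply to the point x, -y, -z); pixel columns grow to the right and rows downward; lengths in mm; the calibration is good to about 2 mm. A picture is of the moment at which its call begins: read the wrist's pose just before it. camera_model takes no time and is no camera call.
- ctrl.close_job(): hands the job in; it is judged then, once.
Trained networks look in the newest picture that a camera, given by its name, has taken for a name from the list of things; names that differ only in an ending like _2 or _b are one class to them, and where a whole thing is asked for, a point or a joint stands for the part that bears it (a point fixed in the world has none). Each returns a list of dicts, best first, with "conf" (0 to 1); they miss things now and then, are a little off and sometimes report something else, mostly with a low value. They report only what shows in the picture. A call takes as long as a camera call. They do not tell look-alikes from the thing itself.
- optics.masks_of(target, camera): "pixels" (384x512 bool, what is visible of it) and "extent" ([centre column, centre row, width, height] in pixels, round what is visible of it).
The state is a dict: "t": time; "qpos": joint angles; "qvel": joint speeds; "joint_torque": joint torques, N m; "ee_pos": TCP position; "orientation": TCP orientation; "ft_force": force on the tool from outside, world axes, zero at the start; "moment": the same for the moment, N m; "width": finger opening in mm; "grasp_force": force on a finger pad.
Only numpy, scipy, OpenCV 4.12 (cv2) and the standard library are available. Lean on these libraries where they do the work, as an engineer would, in place of code of your own. Each camera call takes 0.05 s, during which the arm holds its last target. There are 200 camera calls.

TASK

Use the flat pry bar, not the fingers, to lever up the tight sloping lid of the aluminium case at the slot in its front edge, and swing the lid right up until it stands upright or leans back. Lay the bar flat on the bench again, then set exactly two of the four meters gently in the case's tray, flat and screen up, leaving the other two on the bench and the lid open. Leave the other things on the bench where they are.

Things in the scene. Friction and masses are not known exactly. Their poses are not given: they have to be found in the camera images.
- case: fixed aluminium case, 140 (x) x 260 (y) mm, with a sloping lid. Its front (-x) faces roughly to the robot's right; front rim 124 mm high, back rim 198 mm; the rim and the shut lid rise to the back at 28 degrees (0.489 rad). Side walls 5 mm thick, back 6 mm. Origin: centre of its underside, z up. Fingers must not press on case or lid (over 1 N) while the lid is under 0.12 rad open
- case_tray (a point): centre of the case's flat inner floor, 100 mm above the bench, 13 mm behind the case's centre; axes those of the case. The open tray measures about 100 (x) x 250 (y) mm. Above it the front rim stands 24 mm, and the side walls rise from about 38 mm at the front to 98 mm at the back
- slot (a point): middle of the mouth of the pry slot in the front rim, directly under the lid's front edge; axes those of the case (not sloped). 80 mm wide (y), 8 mm high, it runs 26 mm deep into the tray, rising at 28 degrees parallel to the shut lid: the blade must go in sloping upwards at about that angle. Its roof is the lid's underside; its floor, black, sticks out 14 mm in front of the mouth as a ledge
- lid (a joint): angle of the lid on its stiff hinge along the back rim: 0 shut, 0.49 level, 2.06 upright, 2.4 fully back. It stays where it is left. Lifting it at the front edge takes about 1.2 N
- lid_hinge (a point): middle of the hinge line, at the back rim on the underside plane of the lid; turns with the lid, at joint 0 its axes are those of the case (y along the hinge)
- lid_edge (a point): middle of the lower side of the lid's front edge, 159 mm from the hinge; moves with the lid. The lid is a plate 5 mm thick, 260 mm wide, 100 g
- pry_bar: flat pry bar, 160 mm long, about 140 g, lying flat on the bench: black rubber handle 90 (x) x 22 (y) x 26 (z) mm, then at its +x end a steel blade 70 long x 30 wide x 3 mm thick at mid-height of the handle (the last 8 mm are 2 mm thick). Origin: centre of the handle's underside; x towards the blade
- bar_grip (a point): point on the bar's middle axis in the handle, 25 mm behind the blade's root, 95 mm behind the tip, 65 mm ahead of the handle's rear end (which hangs low when the blade slopes up), 13 mm above the handle's underside; a good place to grip
- bar_tip (a point): middle of the blade's end; axes those of the bar
- meter1: one of four identical pocket radiation meters: black rounded block 80 (its x) x 50 (y) x 30 (z) mm, about 110 g, green screen on top, lying on the bench screen up. Origin: centre of its underside, z up. Fragile: never let fall into the tray (never faster than 0.5 m/s within 30 mm of the tray floor)
- meter2: one of four identical pocket radiation meters: black rounded block 80 (its x) x 50 (y) x 30 (z) mm, about 110 g, green screen on top, lying on the bench screen up. Origin: centre of its underside, z up. Fragile: never let fall into the tray (never faster than 0.5 m/s within 30 mm of the tray floor)
- meter3: one of four identical pocket radiation meters: black rounded block 80 (its x) x 50 (y) x 30 (z) mm, about 110 g, green screen on top, lying on the bench screen up. Origin: centre of its underside, z up. Fragile: never let fall into the tray (never faster than 0.5 m/s within 30 mm of the tray floor)
- meter4: one of four identical pocket radiation meters: black rounded block 80 (its x) x 50 (y) x 30 (z) mm, about 110 g, green screen on top, lying on the bench screen up. Origin: centre of its underside, z up. Fragile: never let fall into the tray (never faster than 0.5 m/s within 30 mm of the tray floor)
- radio: bystander: black handset 130 x 56 x 36 mm with a 110 mm aerial along +x, lying. Origin: centre of the underside of its body
- torch: bystander: grey torch 180 mm long, 44 mm wide, 38 mm high. Origin: under its barrel, x towards the head
- tape: bystander: roll of tape lying flat, 100 mm across, 48 mm high. Origin: centre of its underside
- mug: bystander: white mug, 80 mm across, 85 mm high. Origin: centre of its underside
- battery: bystander: grey block 110 (x) x 70 (y) x 60 (z) mm. Origin: centre of its underside
Things that resemble listed ones, but are neither listed nor needed, are in the scene too. What is shaped like the meter1 but brown or orange is not meant.

How it is judged:
By the outcome, as a careful person would: the job done as asked, in the order asked, and still so for the second after the job is handed in, with the robot touching nothing.
It also fails if it takes over 72 s, if anything falls off the work surface, if the arm or the gripper's body presses on something with over 40 N, if the wrist force passes 120 N, or if a joint passes its speed limit or range.

## Working session

There is one attempt and no reset: what is moved stays moved. The work goes in short steps, Python scripts to look and compute and a shell command to move; the robot and the scene stay as the last step left them, time stands still between calls to the robot, and variables do not carry over. Pictures are saved under pics/ and viewed, at most 10 in all, crops included, and the job is handed in when it is done.

```bash
ls; mkdir -p pics; cat > h.py <<'E'
import numpy as np, cv2
from scipy.spatial.transform import Rotation as R
from workcell import ctrl, optics
np.set_printoptions(precision=3,suppress=True)
def cam(n):
    m=optics.camera_model(n); f=192/np.tan(np.radians(m['fov_y'])/2)
    if 'view' in m: V=np.array(m['view'])
    else:
        o=ctrl.get_obs(); T=np.eye(4); T[:3,:3]=R.from_rotvec(o['orientation']).as_matrix(); T[:3,3]=o['ee_pos']
        V=np.linalg.inv(T@np.array(m['hand_eye']))
    return m,f,V
def proj(n,P,c=None):
    m,f,V=c or cam(n); P=np.atleast_2d(P); q=P@V[:3,:3].T+V[:3,3]
    return np.c_[m['cx']+f*q[:,0]/-q[:,2], m['cy']+f*q[:,1]/q[:,2]]
def ray(n,uv,c=None):
    m,f,V=c or cam(n); d=np.array([(uv[0]-m['cx'])/f,-(uv[1]-m['cy'])/f,-1]); Rt=V[:3,:3].T
    return -Rt@V[:3,3], Rt@d
def atz(n,uv,z,c=None):
    o,d=ray(n,uv,c); return o+d*(z-o[2])/d[2]
E
python3 - <<'E'
from h import *
o=ctrl.get_obs(); print(o)
for n in ('scene','top','wrist'):
    im=optics.get_image(n); cv2.imwrite(f'pics/{n}0.png',im[:,:,::-1])
    m=optics.camera_model(n); print(n,{k:np.array(v) for k,v in m.items()})
    for t in ('case','pry_bar','meter1','lid','radio','torch','tape','mug','battery'):
        if n=='wrist' and t not in('case','pry_bar','meter1'): continue
        for r in optics.masks_of(t,n):
            print(n,t,round(r['conf'],2),np.round(r['extent']))
a=[cv2.imread(f'pics/{n}0.png') for n in('scene','top')]
E
```

```text
pics
{'t': 0.0, 'qpos': array([ 1.119,  0.424,  1.631,  0.   ,  1.089, -0.019]), 'qvel': array([-0.001, -0.   ,  0.001, -0.001, -0.002, -0.001]), 'joint_torque': array([ -0.001, -54.463, -27.366,   0.064,   0.023,  -0.   ]), 'ee_pos': array([261.852, 566.898, 221.909]), 'orientation': array([-0.674, -3.068,  0.002]), 'ft_force': array([ 0.156, -0.008,  0.665]), 'moment': array([-0.042, -0.033, -0.014]), 'grasp_force': 0.0, 'width': 87.92990046090522}
scene {'fov_y': array(49.264), 'cx': array(255.681), 'cy': array(187.853), 'view': array([[    0.362,     0.932,     0.003,  -152.928],
       [   -0.728,     0.28 ,     0.626,   293.417],
       [    0.583,    -0.229,     0.78 , -1646.134],
       [    0.   ,     0.   ,     0.   ,     1.   ]])}
scene case 0.85 [347. 193.  88. 111.]
scene pry_bar 0.96 [215. 229.  51.  18.]
scene pry_bar 0.2 [408. 211.  34.  30.]
scene meter1 0.9 [224. 284.  21.  34.]
scene meter1 0.86 [165. 213.  26.  20.]
scene meter1 0.78 [140. 269.  20.  29.]
scene meter1 0.65 [229. 197.  17.  19.]
scene meter1 0.59 [279. 157.  25.  14.]
scene meter1 0.54 [264. 187.  
[... 833 characters left out ...]
  18.]
top meter1 0.67 [209. 244.  24.  20.]
top meter1 0.63 [289. 146.  10.  19.]
top meter1 0.61 [341. 177.  20.  19.]
top meter1 0.59 [314. 221.  19.  19.]
top radio 0.76 [323. 128.  25.  53.]
top radio 0.33 [316. 221.  21.  21.]
top torch 0.95 [135. 217.  48.   9.]
top tape 0.81 [141. 154.  30.  24.]
top tape 0.55 [280. 190.  38.   8.]
top mug 0.77 [381. 175.  33.  27.]
top battery 0.92 [125. 193.  25.  30.]
wrist {'fov_y': array(66.166), 'cx': array(253.363), 'cy': array(187.971), 'hand_eye': array([[   0.   ,    0.966,    0.26 ,   70.92 ],
       [   1.   ,   -0.   ,   -0.   ,    0.071],
       [   0.   ,    0.26 ,   -0.966, -162.502],
       [   0.   ,    0.   ,    0.   ,    1.   ]])}
```

View pics/scene0.png

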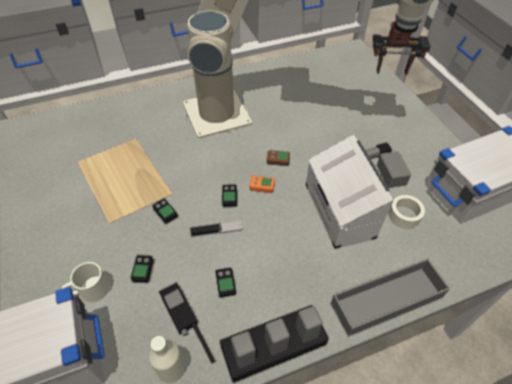

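View pics/top0.png

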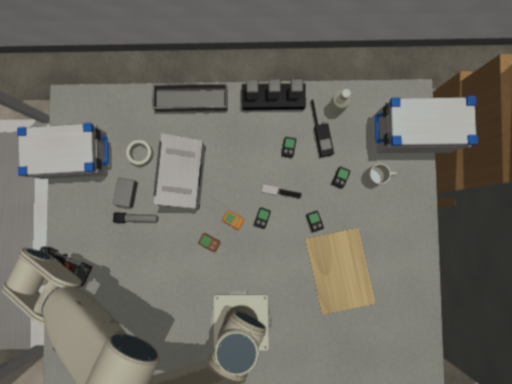

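The scene picture shows the bar at about (216,229), the case at (347,193), and green-screened black meters at (230,195), (165,211), (142,268) and (225,282). The orange and brown ones are decoys. The top view agrees: bar at (283,192) with its blade to the left, case at (180,172), meters at (262,218), (314,221), (341,177) and (289,147).

```bash
cat >> h.py <<'E'
def tri(rays):
    A=np.zeros((3,3)); b=np.zeros(3)
    for o,d in rays:
        d=d/np.linalg.norm(d); M=np.eye(3)-np.outer(d,d); A+=M; b+=M@o
    p=np.linalg.solve(A,b); return p,[np.linalg.norm(np.cross(p-o,d/np.linalg.norm(d))) for o,d in rays]
def rect(n,mask,z,c=None):
    c=c or cam(n); cs,_=cv2.findContours(mask.astype(np.uint8),cv2.RETR_EXTERNAL,cv2.CHAIN_APPROX_NONE)
    k=max(cs,key=cv2.contourArea)[:,0,:]; P=np.array([atz(n,p,z,c)[:2] for p in k],np.float32)
    (cx,cy),(w,h),a=cv2.minAreaRect(P)
    if w<h: w,h,a=h,w,a+90
    return np.array([cx,cy,w,h,(a+90)%180-90])
E
python3 - <<'E'
from h import *
S={};T={}
for n in('scene','top'): optics.get_image(n)
g=lambda t,n:[r for r in optics.masks_of(t,n) if r['conf']>.4]
for t in('pry_bar','meter1','case','radio','torch','tape','mug','battery'):
    a,b=g(t,'scene'),g(t,'top')
    cen=lambda r:np.argwhere(r['pixels']).mean(0)[::-1]
    for y in b:
        for x in a:
            p,e=tri([ray('scene',cen(x)),ray('top',cen(y))])
            if max(e)<12: print(t,p,np.round(e,1),'rect',rect('top',y['pixels'],p[2]))
c=lambda u,v,z:print(u,v,atz('top',(u,v),z))
# lid corners top view: front right-of-image
for u,v in((203,143),(195,209)): c(u,v,129)
for u,v in((164,135),(157,203)): c(u,v,203)
E
```

```text
pry_bar [ 521.524 -168.649   16.453] [5.5 5.5] rect [ 520.586 -170.012  161.112   34.316   78.063]
meter1 [416.081 -91.572  18.906] [0.7 0.7] rect [417.029 -90.78   81.587  53.492 -18.968]
meter1 [ 704.114 -201.399   18.82 ] [0.7 0.7] rect [ 704.484 -200.952   84.652   54.209  -10.21 ]
meter1 [ 649.62  -166.265  334.014] [9.1 9.1] rect [ 647.125 -175.116   68.352   43.771  -10.21 ]
meter1 [ 577.626 -409.994   19.971] [0.6 0.6] rect [ 577.779 -410.629   76.586   46.661  -27.459]
meter1 [ 402.381 -302.727   20.862] [0.2 0.2] rect [ 402.592 -302.466   80.853   54.649   17.897]
meter1 [411.854  25.815  20.934] [0.1 0.1] rect [411.923  25.435  75.886  48.625  63.007]
case [597.584 230.724  98.905] [1.2 1.2] rect [601.414 228.972 280.983 184.209  -5.716]
radio [ 739.982 -343.235    7.145] [3.9 3.9] rect [ 732.986 -349.459  130.064   62.539    6.903]
tape [683.471 409.483  23.352] [1.8 1.8] rect [683.836 408.915 108.336  98.036  58.522]
mug [ 585.066 -551.519   51.578] [1.7 1.7] rect [ 586.395 -553.081  109.12    86.486  -51.483]
battery [523.368 459.759  36.016] [0.4 0.4] rect [523.517 460.18  111.342  88.143 -10.009]
203 143 [701.501 132.696 129.   ]
195 209 [449.742 163.228 129.   ]
164 135 [718.4   265.535 203.   ]
157 203 [470.506 289.498 203.   ]
```

```bash
cat >> h.py <<'E'
def down(a,pitch=0): # tool down, tool x at heading a(deg); pitch>0 lifts tool x upward
    c,s=np.cos(np.radians(a)),np.sin(np.radians(a)); M=np.array([[c,s,0],[s,-c,0],[0,0,-1.]]).T
    M=np.column_stack([[c,s,0],[s,-c,0],[0,0,-1]]); 
    return M@R.from_euler('y',pitch,degrees=True).as_matrix()
def go(p,M,Rc=None,pc=None):
    """shift first (in current axes), then turn"""
    o=ctrl.get_obs(); Rc=R.from_rotvec(o['orientation']).as_matrix() if Rc is None else Rc; pc=o['ee_pos'] if pc is None else pc
    d=Rc.T@(np.array(p)-pc)/40; r=R.from_matrix(Rc.T@M).as_rotvec(degrees=True)/6
    d2=M.T@(np.array(p)-pc)/40
    print('shift',d,'turn',r,'| shift after turn',d2)
E
python3 - <<'E'
from h import *
print(ctrl.get_obs()['t'], down(0,28))
go([262,567,330],down(83)); go([545,160,330],down(83),pc=np.array([262,567,330]))
E
```

```text
2.1 [[ 0.883  0.     0.469]
 [ 0.    -1.     0.   ]
 [ 0.469  0.    -0.883]]
shift [-0.002 -0.009 -2.683] turn [-0.    -0.    12.034] | shift after turn [-0.01  -0.001 -2.683]
shift [-10.69  -6.27  -0.  ] turn [-0.    -0.    12.034] | shift after turn [-9.237  8.262  0.   ]
```

```bash
python3 -m jog '[[0,0,-0.9,0,0,0,1],[0,0,-0.9,0,0,0,1],[0,0,-0.9,0,0,0,1],[-0.89,-0.52,0,0,0,0,1],[-0.89,-0.52,0,0,0,0,1],[-0.89,-0.52,0,0,0,0,1],[-0.89,-0.52,0,0,0,0,1],[-0.89,-0.52,0,0,0,0,1],[-0.89,-0.52,0,0,0,0,1],[-0.89,-0.52,0,0,0,0,1],[-0.89,-0.52,0,0,0,0,1],[-0.89,-0.52,0,0,0,0,1],[-0.89,-0.52,0,0,0,0,1],[-0.89,-0.52,0,0,0,0,1],[-0.89,-0.52,0,0,0,0,1]]'
python3 -m jog '[[0,0,0,0,0,1,1],[0,0,0,0,0,1,1],[0,0,0,0,0,1,1],[0,0,0,0,0,1,1],[0,0,0,0,0,1,1],[0,0,0,0,0,1,1],[0,0,0,0,0,1,1],[0,0,0,0,0,1,1],[0,0,0,0,0,1,1],[0,0,0,0,0,1,1],[0,0,0,0,0,1,1],[0,0,0,0,0,1,1],[0,0,0,0,0,0,1]]'
python3 - <<'E'
from h import *
im=optics.get_image('wrist'); c=cam('wrist'); cv2.imwrite('pics/w1.png',cv2.resize(im[:,:,::-1],(768,576))); np.savez('w1.npz',V=c[2])
for t in('lid',):
    for r in optics.masks_of(t,'wrist'): print(t,r['conf'],r['extent'])
print(ctrl.get_obs()['qpos'])
E
```

```text
t: 3.6
ee_pos: [546.0, 160.1, 330.9]
orientation: [0.675, 3.068, 0.0]
ft_force: [0.5, 0.2, -0.3]
width: 87.7
grasp_force: 0.0
t: 4.9
ee_pos: [545.2, 161.6, 330.7]
orientation: [2.35, 2.085, 0.0]
ft_force: [-0.0, -0.4, -0.8]
width: 87.6
grasp_force: 0.0
lid 0.88 [294.7, 100.1, 288.8, 147.6]
lid 0.52 [263.9, 323.4, 18.9, 33.9]
[0.267 0.232 1.645 0.    1.265 0.383]
```

View pics/w1.png

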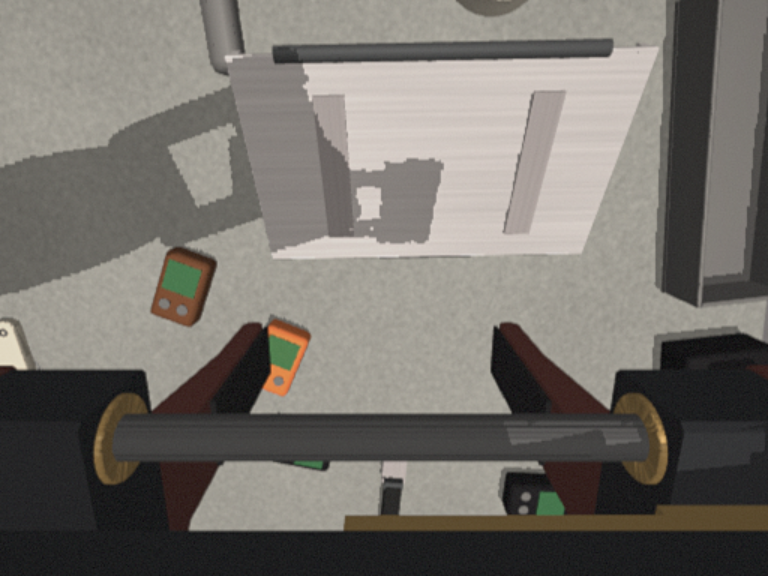

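The lid is shut. Its front edge runs from (274,259) to (582,254) and its back edge from (229,57) to (658,47), in the enlarged picture. The gripper hides the lower half.

```bash
python3 - <<'E'
from h import *
go([545,0,330],down(83)); 
go([515,-225,230],down(80),pc=np.array([545,0,330]))
E
```

```text
shift [-4.013  0.462  0.017] turn [-0.    0.    0.06] | shift after turn [-4.01   0.488  0.017]
shift [-5.674 -0.094  2.5  ] turn [-0.    0.    0.56] | shift after turn [-5.67   0.238  2.5  ]
```

```bash
python3 -m jog '[[-0.8,0.09,0,0,0,0,1],[-0.8,0.09,0,0,0,0,1],[-0.8,0.09,0,0,0,0,1],[-0.8,0.09,0,0,0,0,1],[-0.8,0.09,0,0,0,0,1],[0,0,0,0,0,0,1],[0,0,0,0,0,0,1]]'
python3 - <<'E'
from h import *
im=optics.get_image('wrist'); c=cam('wrist'); cv2.imwrite('pics/w2.png',cv2.resize(im[:,:,::-1],(768,576))); np.savez('w2.npz',V=c[2])
E
python3 -m jog '[[-0.95,0,0.42,0,0,0.1,1],[-0.95,0,0.42,0,0,0.1,1],[-0.95,0,0.42,0,0,0.1,1],[-0.95,0,0.42,0,0,0.1,1],[-0.95,0,0.42,0,0,0.1,1],[-0.95,0,0.42,0,0,0,1],[0,0,0,0,0,0,1],[0,0,0,0,0,0,1]]'
python3 - <<'E'
from h import *
im=optics.get_image('wrist'); c=cam('wrist'); cv2.imwrite('pics/w3.png',cv2.resize(im[:,:,::-1],(768,576))); np.savez('w3.npz',V=c[2])
for t in('pry_bar','meter1'):
    for r in optics.masks_of(t,'wrist'):
        if r['conf']>.4: print(t,r['conf'],r['extent'],rect('wrist',r['pixels'],13 if t=='pry_bar' else 28,c)); np.save(f"m3_{t}_{int(r['extent'][0])}.npy",r['pixels'])
E
```

```text
t: 5.7
ee_pos: [544.2, 0.2, 330.7]
orientation: [-2.349, -2.086, -0.0]
ft_force: [-0.2, -0.3, -0.3]
width: 88.0
grasp_force: 0.0
t: 6.55
ee_pos: [511.4, -224.3, 229.5]
orientation: [-2.402, -2.023, 0.0]
ft_force: [1.0, -0.6, -0.2]
width: 87.9
grasp_force: 0.0
pry_bar 0.83 [256.7, 117.9, 28.6, 131.3] [ 521.076 -169.222  163.093   30.424   78.025]
meter1 0.98 [404.9, 122.1, 78.1, 41.0] [ 700.016 -198.624   87.721   50.644   -9.723]
meter1 0.85 [155.7, 69.6, 78.4, 61.8] [418.857 -89.834  82.883  49.288 -19.678]
meter1 0.85 [316.8, 267.9, 49.0, 13.7] [ 574.803 -376.215   62.624   23.097   -9.73 ]
meter1 0.61 [196.4, 231.5, 39.8, 52.2] [ 412.63  -293.827   67.585   52.016   18.322]
meter1 0.41 [132.2, 3.9, 17.9, 7.6] [411.671 -20.307  16.4     3.878  -9.72 ]
```

View pics/w2.png

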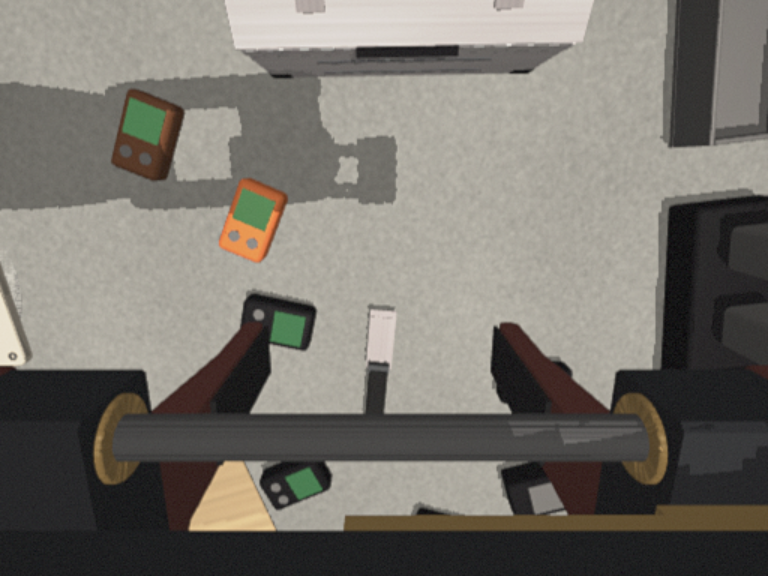

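View pics/w3.png

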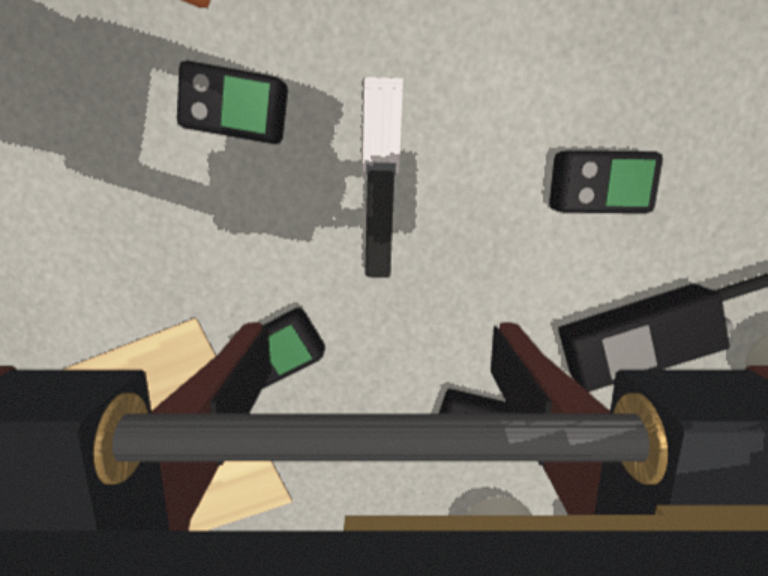

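View w2 shows the lid's front edge from (234,50) to (584,42), with the black slot ledge at (357..458, 47..56). In w3 the bar has its tip at (384,78), blade root near (380,163) and handle end near (378,276). Meters stand at (232,102), (606,182) and (285,345).

```bash
python3 - <<'E'
from h import *
m,f,_=cam('wrist'); C={k:(m,f,np.load(f'w{k}.npz')['V']) for k in(1,2,3)}
im2=cv2.cvtColor(cv2.imread('pics/w2.png'),cv2.COLOR_BGR2GRAY)
for u in (300,405,500): print(u,im2[30:80:2,u])
im1=cv2.cvtColor(cv2.imread('pics/w1.png'),cv2.COLOR_BGR2GRAY)
for u in (300,520): print('w1',u,im1[244:268:2,u])
def t(*a):
    p,e=tri([ray('wrist',np.array(uv)/1.5,C[k]) for k,uv in a]); print(p,np.round(e,1)); return p
print('lid corners'); a=t((1,(274,259)),(2,(234,50))); b=t((1,(582,254)),(2,(584,42)))
print(np.degrees(np.arctan2((a-b)[1],(a-b)[0])), np.linalg.norm(a-b))
for k,uv,z in((1,(229,57),203),(1,(658,47),203),(1,(274,259),129),(1,(582,254),129),(2,(357,56),120),(2,(458,54),120)): print(k,uv,atz('wrist',np.array(uv)/1.5,z,C[k]))
print('bar'); tip=t((2,(382,307)),(3,(384,78))); t((2,(377,367)),(3,(380,163)))
for uv,z in(((384,78),13),((382,163),13),((378,276),13),((380,166),26)): print(uv,atz('wrist',np.array(uv)/1.5,z,C[3]))
print('meters'); t((2,(280,321)),(3,(232,102)))
E
```

```text
300 [214 216 218 219 217 213 215 220 209 183 153 100 102 102 105 105 106 103
 103 104  98  88  89  94 105]
405 [214 215 214 213 213 212 216 217 115  32  35  34  33  47  84  86  86 102
 104 104  93  86 119 164 173]
500 [208 206 209 208 209 207 202 172 135 104 101 101 102 102 102 103 100 100
 100 100  98 104 153 170 169]
w1 300 [186 207 207 208 211 207 212 200 167 161 156 159]
w1 520 [196 198 199 199 201 174 164 164 161 160 158 158]
lid corners
[455.03  164.879 129.752] [1. 1.]
[712.675 139.52  130.805] [0.1 0.1]
174.37865363319793 258.8924256000051
1 (229, 57) [470.933 303.223 203.   ]
1 (658, 47) [725.458 278.994 203.   ]
1 (274, 259) [455.874 164.796 129.   ]
1 (582, 254) [713.308 139.074 129.   ]
2 (357, 56) [544.365 152.244 120.   ]
2 (458, 54) [621.554 144.53  120.   ]
bar
[537.122 -89.193   6.027] [1.2 1.2]
[ 523.213 -153.888   26.661] [0.7 0.7]
(384, 78) [538.008 -90.521  13.   ]
(382, 163) [ 525.556 -154.263   13.   ]
(378, 276) [ 505.843 -248.979   13.   ]
(380, 166) [ 523.528 -156.273   26.   ]
meters
[417.609 -88.303  17.766] [1.2 1.2]
```

```bash
python3 - <<'E'
from h import *
go([518.3,-183.3,5],down(78.3))
m,f,_=cam('wrist'); c=(m,f,np.load('w2.npz')['V'])
for r,z in ((47,125),(57,116),(57,109),(63,116),(63,109),(73,0),(76,0)): print(r,z,atz('wrist',(405/1.5,r/1.5),z,c))
E
```

```text
shift [ 1.018 -0.023  5.639] turn [ 0.01  -0.001  0.337] | shift after turn [ 1.017 -0.053  5.639]
47 125 [581.256 153.04  125.   ]
57 116 [581.233 148.032 116.   ]
57 109 [581.764 149.454 109.   ]
63 116 [580.795 143.793 116.   ]
63 109 [581.318 145.137 109.   ]
73 0 [588.502 156.751   0.   ]
76 0 [588.211 153.936   0.   ]
```

```bash
python3 -m jog '[[0.5,-0.02,0.9,0,0,0.34,1],[0.5,-0.02,0.9,0,0,0,1],[0,0,0.9,0,0,0,1],[0,0,0.9,0,0,0,1],[0,0,0.9,0,0,0,1],[0,0,0.6,0,0,0,1],[0,0,0.3,0,0,0,1],[0,0,0.24,0,0,0,1],[0,0,0,0,0,0,1],[0,0,0,0,0,0,0],[0,0,0,0,0,0,0],[0,0,0,0,0,0,0],[0,0,0,0,0,0,0],[0,0,0,0,0,0,0]]'
```

```text
t: 8.1
ee_pos: [517.4, -185.5, 4.6]
orientation: [2.438, 1.98, 0.001]
ft_force: [-0.5, 1.0, 0.4]
width: 51.0
grasp_force: 0.0
```

```bash
python3 -m jog '[[0,0,0,0,0,0,0],[0,0,0,0,0,0,0],[0,0,0,0,0,0,0],[0,0,0,0,0,0,0],[0,0,0,0,0,0,0],[0,0,0,0,0,0,0],[0,0,0,0,0,0,0]]'
python3 -m jog '[[0,0,-0.4,0,0,0,0],[0,0,-0.9,0,0,0,0],[0,0,-0.9,0,0,0,0],[0,0,-0.9,0,0,0,0],[0,0,0,0,0,0,0]]'
python3 - <<'E'
from h import *
im=optics.get_image('wrist'); c=cam('wrist'); cv2.imwrite('pics/w4.png',im[:110+120,150:362,::-1].repeat(3,0)[:600].repeat(3,1))
o=ctrl.get_obs(); print(o['qpos'],o['width'],o['grasp_force'])
H=R.from_rotvec(o['orientation']).as_matrix()
r=[r for r in optics.masks_of('pry_bar','wrist')][0]; print(r['conf'],r['extent'])
E
```

```text
t: 8.8
ee_pos: [517.2, -185.4, 4.2]
orientation: [-2.439, -1.98, 0.0]
ft_force: [-0.3, 0.5, -0.4]
width: 21.8
grasp_force: 30.0
t: 9.3
ee_pos: [520.2, -186.5, 133.9]
orientation: [2.433, 1.976, 0.007]
ft_force: [-0.5, -0.5, -1.5]
width: 22.0
grasp_force: 30.0
[-0.366  0.439  1.861  0.     0.836 -0.159] 21.78912320937905 29.994340538978577
0.77 [253.4, 194.8, 67.1, 293.0]
```

View pics/w4.png

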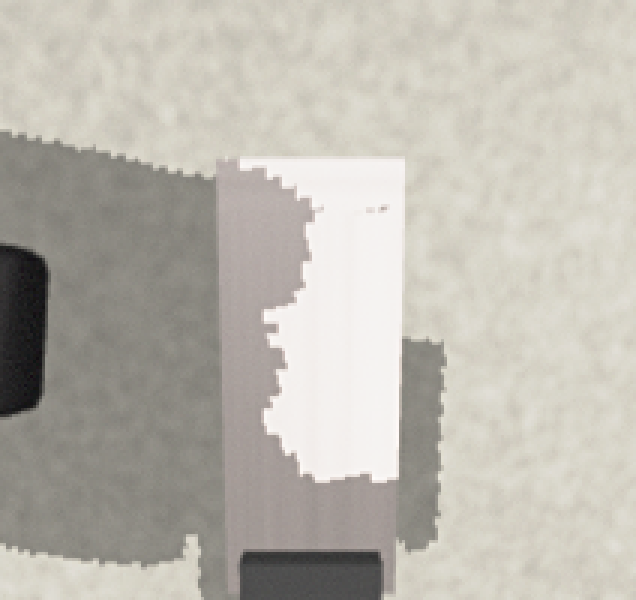

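The blade is held straight, with its end at crop row 158, columns 218 to 405 (pixel about (253.8, 52.7)).

```bash
cat >> h.py <<'E'
M0=np.array([584.0,154.5,120.3]); HC=84.4
def slope(deg,h=HC): 
    a,b=np.radians(h),np.radians(deg); return np.array([np.cos(b)*np.cos(a),np.cos(b)*np.sin(a),np.sin(b)])
E
python3 - <<'E'
from h import *
m=optics.camera_model('wrist'); H=np.array(m['hand_eye']); f=192/np.tan(np.radians(m['fov_y'])/2)
for row,col in((52.7,253.8),(194,254)):
    d=H[:3,:3]@np.array([(col-m['cx'])/f,-(row-m['cy'])/f,-1]); o=H[:3,3]
    print('tip tool', o+d*(-8.8-o[2])/d[2])
tt=o=None
t=np.array([96.,0,-8.8])
Rt=down(HC,28)
for s in(-35,-4,20): print(s, M0+s*slope(28)-Rt@t)
p=M0-35*slope(28)-Rt@t
o=ctrl.get_obs(); print(o['ee_pos'],o['orientation'])
go(p,Rt)
E
```

```text
tip tool [96.934  0.29  -8.8  ]
tip tool [26.201  0.45  -8.8  ]
-35 [573.116  43.498  51.029]
-4 [575.787  70.738  65.583]
20 [577.855  91.828  76.85 ]
[ 517.566 -185.528  129.663] [2.437 1.979 0.002]
shift [5.889 0.18  1.964] turn [ 0.276  4.667 -1.014] | shift after turn [4.228 0.823 4.475]
```

```bash
python3 -m jog '[[0,0,0,0.055,0.933,-0.203,0],[0,0,0,0.055,0.933,-0.203,0],[0,0,0,0.055,0.933,-0.203,0],[0,0,0,0.055,0.933,-0.203,0],[0,0,0,0.055,0.933,-0.203,0],[0.7,0.137,0.74,0,0,0,0],[0.7,0.137,0.74,0,0,0,0],[0.7,0.137,0.74,0,0,0,0],[0.7,0.137,0.74,0,0,0,0],[0.7,0.137,0.74,0,0,0,0],[0.7,0.137,0.74,0,0,0,0],[0,0,0,0,0,0,0],[0,0,0,0,0,0,0],[0,0,0,0,0,0,0]]'
python3 - <<'E'
from h import *
o=ctrl.get_obs(); t=np.array([97,0.3,-8.8]); Rm=R.from_rotvec(o['orientation']).as_matrix()
print(o['qpos'],'tip',o['ee_pos']+Rm@t, 'target',M0-35*slope(28))
go(M0-35*slope(28)-down(HC,28)@t,down(HC,28))
im=optics.get_image('scene'); cv2.imwrite('pics/s5.png',cv2.resize(im[110:260,230:430,::-1],(800,600)))
E
```

```text
t: 10.8
ee_pos: [571.9, 41.3, 49.9]
orientation: [-2.051, -1.857, -0.508]
ft_force: [0.7, 0.4, -1.5]
width: 21.8
grasp_force: 30.0
[-0.204  0.654  1.852  0.689  0.824 -0.63 ] tip [580.31  122.404 103.172] target [580.984 123.744 103.868]
shift [0.039 0.019 0.001] turn [-0.025 -0.001 -0.018] | shift after turn [0.039 0.019 0.001]
```

View pics/s5.png

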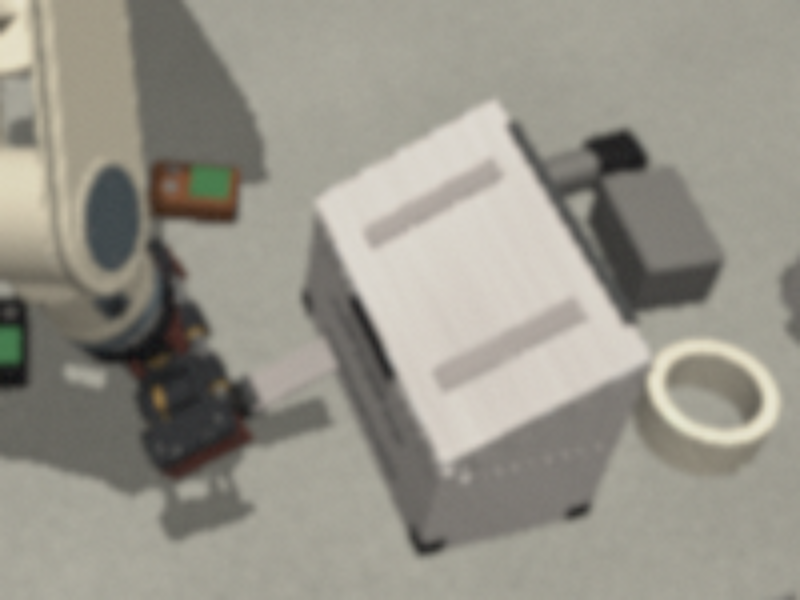

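The blade's end is at about crop (325,355), pointing at the dark slot around (372,338). I'll check the projections before inserting.

```bash
python3 - <<'E'
from h import *
yv=np.array([-np.sin(np.radians(HC)),np.cos(np.radians(HC)),0])
P=[M0,M0+40*yv,M0-40*yv,M0-35*slope(28),M0-14*slope(28), M0+[0,0,4.5]]
print((proj('scene',P)-[230,110])*4)
E
```

```text
[[375.166 328.749]
 [355.814 288.821]
 [395.28  370.25 ]
 [333.738 350.954]
 [358.535 337.663]
 [375.955 325.005]]
```

```bash
python3 -m jog '[[0.3,0.02,0,-0.02,0,-0.02,0],[0.3,0,0,0,0,0,0],[0.22,0,0,0,0,0,0],[0.2,0,0,0,0,0,0],[0,0,0,0,0,0,0]]'
python3 -m jog '[[0.12,0,0,0,0,0,0],[0.12,0,0,0,0,0,0],[0,0,0,0,0,0,0]]'
python3 - <<'E'
from h import *
o=ctrl.get_obs(); t=np.array([97,0.3,-8.8]); Rm=R.from_rotvec(o['orientation']).as_matrix()
q=Rm.T@(o['ee_pos']+Rm@t-M0); print('tip rel mouth in tool axes',q,o['ft_force'],o['moment'])
E
```

```text
t: 11.35
ee_pos: [576.9, 78.9, 70.4]
orientation: [-2.048, -1.863, -0.513]
ft_force: [-0.1, -0.0, -1.1]
width: 22.0
grasp_force: 30.0
t: 11.65
ee_pos: [577.5, 86.7, 74.3]
orientation: [-2.049, -1.861, -0.512]
ft_force: [-0.0, -0.1, -1.1]
width: 21.6
grasp_force: 30.0
tip rel mouth in tool axes [15.218  0.345 -0.185] [-0.048 -0.138 -1.052] [-0.396  0.087  0.009]
```

```bash
python3 -m jog '[[0.1,0,0,0,0,0,0],[0.08,0,0,0,0,0,0],[0,0,0,0,0,0,0]]'
python3 - <<'E'
from h import *
o=ctrl.get_obs(); t=np.array([97,0.3,-8.8]); Rm=R.from_rotvec(o['orientation']).as_matrix()
tip=o['ee_pos']+Rm@t; print(o['ft_force'], Rm.T@(tip-M0))
Hh=M0+[0,0,4.5]; hx=slope(0); Hh=Hh+140.4*hx+[0,0,74.6]; print('hinge',Hh)
d=tip-Hh; x,z=d@hx,d[2]; print(x,z,np.hypot(x,z))
ths=[.05,.15,.3,.45,.6,.75,.9,1.05,1.2,1.35,1.5,1.65,1.8,1.95,2.1,2.22]
px,pz=x,z
for th in ths:
    r=np.hypot(x,z)-(17*th/2.2); a=th-np.radians(28)
    c=np.array([-np.cos(a),np.sin(a)])*r+np.array([-np.sin(a),-np.cos(a)])*(1.2) # below lid underside
    D=hx*(c[0]-px)+np.array([0,0,c[1]-pz]); print(th,np.round(Rm.T@D/40,2)); px,pz=c
E
```

```text
t: 11.95
ee_pos: [578.1, 92.9, 77.6]
orientation: [-2.049, -1.861, -0.512]
ft_force: [-0.7, -0.6, -1.0]
width: 21.9
grasp_force: 30.0
[-0.721 -0.647 -0.981] [22.281  0.349 -0.182]
hinge [597.701 294.23  199.4  ]
-120.81764635739806 -68.46899951383168 138.87011041173108
0.05 [ 0.01  0.   -0.24]
0.15 [ 0.05  0.   -0.34]
0.3 [ 0.14  0.   -0.5 ]
0.45 [ 0.21  0.   -0.46]
0.6 [ 0.27  0.   -0.42]
0.75 [ 0.33  0.   -0.38]
0.9 [ 0.38  0.   -0.32]
1.05 [ 0.42  0.   -0.26]
1.2 [ 0.45  0.   -0.19]
1.35 [ 0.47  0.   -0.12]
1.5 [ 0.48  0.   -0.05]
1.65 [0.47 0.   0.03]
1.8 [0.46 0.   0.1 ]
1.95 [0.44 0.   0.16]
2.1 [0.4  0.   0.22]
2.22 [0.29 0.   0.22]
```

```bash
python3 -m jog '[[0,0,-0.12,0,0,0,0],[0.01,0,-0.12,0,0,0,0],[0.02,0,-0.17,0,0,0,0],[0.03,0,-0.17,0,0,0,0],[0.07,0,-0.25,0,0,0,0],[0.07,0,-0.25,0,0,0,0],[0,0,0,0,0,0,0]]'
python3 - <<'E'
from h import *
o=ctrl.get_obs();print(o['moment'],o['qpos'],o['qvel'])
im=optics.get_image('scene'); cv2.imwrite('pics/s6.png',cv2.resize(im[110:260,230:430,::-1],(800,600)))
E
```

```text
t: 12.65
ee_pos: [577.8, 79.0, 121.3]
orientation: [-2.05, -1.862, -0.515]
ft_force: [0.5, 0.4, -1.0]
width: 22.1
grasp_force: 30.0
[-0.364  0.044 -0.011] [-0.137  0.532  1.843  0.646  0.896 -0.485] [ 0.006  0.019  0.007  0.016 -0.021 -0.012]
```

View pics/s6.png

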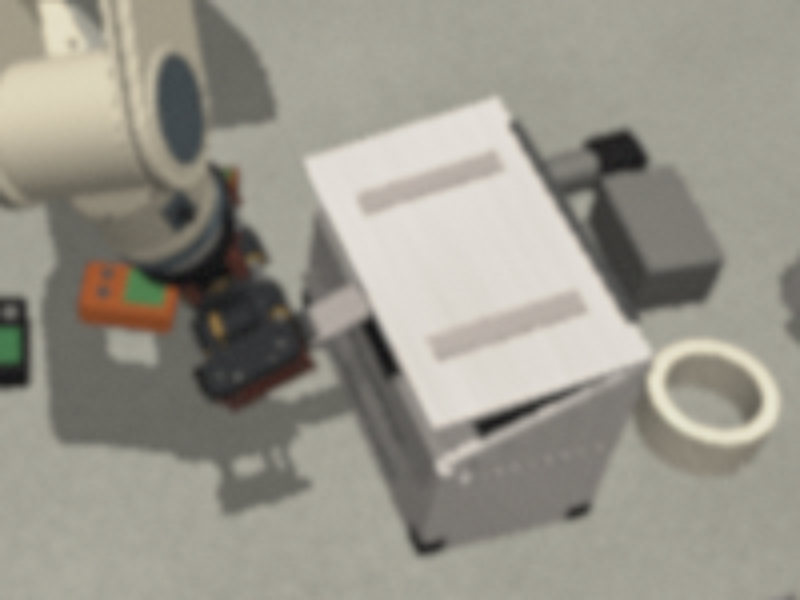

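The lid has lifted: its front corner stands clear of the rim at about (440,420), with the blade under it at (335,312). I'll carry on with the sweep.

```bash
python3 -m jog '[[0.21,0,-0.46,0,0,0,0],[0.27,0,-0.42,0,0,0,0],[0.33,0,-0.38,0,0,0,0],[0.38,0,-0.32,0,0,0,0],[0.42,0,-0.26,0,0,0,0],[0.45,0,-0.19,0,0,0,0],[0.47,0,-0.12,0,0,0,0],[0,0,0,0,0,0,0]]'
python3 -m jog '[[0.48,0,-0.05,0,0,0,0],[0.47,0,0.03,0,0,0,0],[0.46,0,0.1,0,0,0,0],[0.44,0,0.16,0,0,0,0],[0.4,0,0.22,0,0,0,0],[0.29,0,0.22,0,0,0,0],[0,0,0,0,0,0,0],[0,0,0,0,0,0,0]]'
python3 - <<'E'
from h import *
o=ctrl.get_obs(); t=np.array([97,0.3,-8.8]); Rm=R.from_rotvec(o['orientation']).as_matrix()
tip=o['ee_pos']+Rm@t; Hh=np.array([597.7,294.2,199.4]); d=tip-Hh; print(d@slope(0),d[2],o['qpos'])
optics.get_image('scene'); optics.get_image('top')
for n in('scene','top'):
    r=optics.masks_of('lid',n); print(n,[(round(x['conf'],2),np.round(x['extent'])) for x in r])
# predicted lid corners at angles
yv=np.array([-np.sin(np.radians(HC)),np.cos(np.radians(HC)),0])
for th in(1.9,2.06,2.2):
    a=th-np.radians(28); P=[Hh+159*(-np.cos(a)*slope(0)+np.array([0,0,np.sin(a)]))+s*130*yv for s in(-1,1)]+[Hh-130*yv,Hh+130*yv]
    print(th,proj('scene',P).round().tolist(),proj('top',P).round().tolist())
E
```

```text
t: 13.5
ee_pos: [582.2, 129.3, 244.5]
orientation: [-2.048, -1.863, -0.516]
ft_force: [0.5, 0.0, -1.0]
width: 22.0
grasp_force: 30.0
t: 14.3
ee_pos: [590.8, 229.9, 265.6]
orientation: [-2.049, -1.861, -0.51]
ft_force: [-0.6, -0.8, -0.6]
width: 21.5
grasp_force: 30.0
16.84895402748629 119.55058810681308 [ 0.126  0.355  1.719  0.564  1.029 -0.064]
scene [(0.67, array([390., 144.,  64., 105.]))]
top [(0.95, array([146., 163.,  27.,  77.]))]
1.9 [[401.0, 162.0], [356.0, 95.0], [394.0, 200.0], [354.0, 135.0]] [[156.0, 123.0], [148.0, 202.0], [160.0, 133.0], [152.0, 204.0]]
2.06 [[411.0, 160.0], [365.0, 93.0], [394.0, 200.0], [354.0, 135.0]] [[148.0, 122.0], [140.0, 202.0], [160.0, 133.0], [152.0, 204.0]]
2.2 [[419.0, 158.0], [372.0, 92.0], [394.0, 200.0], [354.0, 135.0]] [[142.0, 122.0], [133.0, 201.0], [160.0, 133.0], [152.0, 204.0]]
```

```bash
python3 -m jog '[[-0.6,0,0,0,0,0,0],[-0.9,0,0,0,0,0,0],[-0.9,0,0,0,0,0,0],[-0.9,0,0,0,0,0,0],[-0.9,0,0,0,0,0,0],[0,0,0,0,0,0,0],[0,0,0,0,0,0,0]]'
python3 - <<'E'
from h import *
o=ctrl.get_obs(); p=o['ee_pos'];M=down(78.4); go([517.3,-185.4,60],M); print(o['qpos'])
E
```

```text
t: 15.2
ee_pos: [577.1, 81.7, 187.5]
orientation: [-2.052, -1.858, -0.512]
ft_force: [0.4, -0.1, -2.2]
width: 21.5
grasp_force: 30.0
shift [-7.493 -0.828 -0.38 ] turn [-0.242 -4.67   0.967] | shift after turn [-6.841 -0.123  3.188]
[-0.133  0.432  1.813  0.591  1.002 -0.385]
```

```bash
python3 -m jog '[[-0.937,-0.104,-0.047,0,0,0,0],[-0.937,-0.104,-0.047,0,0,0,0],[-0.937,-0.104,-0.047,0,0,0,0],[-0.937,-0.104,-0.047,0,0,0,0],[-0.937,-0.104,-0.047,0,0,0,0],[-0.937,-0.104,-0.047,0,0,0,0],[-0.937,-0.104,-0.047,0,0,0,0],[-0.937,-0.104,-0.047,0,0,0,0],[0,0,0,-0.048,-0.934,0.193,0],[0,0,0,-0.048,-0.934,0.193,0],[0,0,0,-0.048,-0.934,0.193,0],[0,0,0,-0.048,-0.934,0.193,0],[0,0,0,-0.048,-0.934,0.193,0],[0,0,0,0,0,0,0],[0,0,0,0,0,0,0]]'
python3 - <<'E'
from h import *
go([517.3,-185.4,4.8],down(78.4))
E
```

```text
t: 16.7
ee_pos: [518.8, -183.5, 60.7]
orientation: [2.429, 1.993, 0.004]
ft_force: [0.2, 0.9, -1.0]
width: 22.0
grasp_force: 30.0
shift [-0.056 -0.029  1.397] turn [ 0.016 -0.019  0.057] | shift after turn [-0.053 -0.027  1.397]
```

```bash
python3 -m jog '[[-0.05,-0.03,0.5,0.016,-0.02,0.05,0],[0,0,0.5,0,0,0,0],[0,0,0.25,0,0,0,0],[0,0,0.1,0,0,0,0],[0,0,0.03,0,0,0,0],[0,0,0,0,0,0,0],[0,0,0,0,0,0,0]]'
python3 -m jog '[[0,0,0,0,0,0,0.5],[0,0,0,0,0,0,0.5],[0,0,0,0,0,0,0.5],[0,0,0,0,0,0,0.5],[0,0,-0.4,0,0,0,0.7],[0,0,-0.9,0,0,0,1],[0,0,-0.9,0,0,0,1],[0,0,-0.9,0,0,0,1],[0,0,0,0,0,0,1]]'
python3 - <<'E'
from h import *
# meter A at (417.5,-89), heading -19.3 (=160.7); B (402.5,-302.5), heading 18
o=ctrl.get_obs(); print(o['qpos'])
go([417.5,-89.5,130],down(-19.3)); go([402.5,-302.5,130],down(18))
E
```

```text
t: 17.4
ee_pos: [516.6, -186.8, 5.4]
orientation: [2.436, 1.981, -0.003]
ft_force: [0.8, 0.6, -0.9]
width: 22.1
grasp_force: 30.0
t: 18.3
ee_pos: [519.4, -187.5, 134.5]
orientation: [2.43, 1.977, 0.003]
ft_force: [0.4, -0.4, -0.3]
width: 80.8
grasp_force: 0.0
[-0.367  0.435  1.859 -0.003  0.839 -0.159]
shift [ 1.88  -2.993  0.08 ] turn [ 0.089 -0.038 16.258] | shift after turn [-3.213 -1.47   0.112]
shift [-3.41  -2.276  0.107] turn [ 0.089 -0.007 10.042] | shift after turn [-3.668  1.832  0.112]
```

```bash
python3 -m jog '[[0.95,0,0,0,0,-0.98,1],[0.93,0,0,0,0,-0.98,1],[0,-0.96,0,0,0,-0.98,1],[0,-0.96,0,0,0,-0.98,1],[0,0,0,0,0,-0.98,1],[0,0,0,0,0,-0.98,1],[0,0,0,0,0,-0.98,1],[0,0,0,0,0,-0.98,1],[0,0,0,0,0,-0.98,1],[0,0,0,0,0,-0.98,1],[0,0,0,0,0,-0.98,1],[0,0,0,0,0,-0.98,1],[0,0,0,0,0,-0.98,1],[0,0,0,0,0,-0.98,1],[0,0,0,0,0,0,1],[0,0,0,0,0,0,1]]'
python3 - <<'E'
from h import *
print(ctrl.get_obs()['qpos']); go([417.8,-89.6,13],down(160.6))
E
```

```text
t: 19.9
ee_pos: [451.0, -116.0, 128.7]
orientation: [-0.534, -3.094, 0.004]
ft_force: [0.6, 0.5, 0.3]
width: 87.6
grasp_force: 0.0
[-0.276  0.34   2.041 -0.004  0.761 -1.502]
shift [1.001 0.35  2.894] turn [-0.024 -0.009 -0.031] | shift after turn [1.003 0.346 2.894]
```

```bash
python3 -m jog '[[0.5,0.17,0.4,-0.02,-0.01,-0.03,1],[0.5,0.17,0.6,0,0,0,1],[0,0,0.9,0,0,0,1],[0,0,0.6,0,0,0,1],[0,0,0.3,0,0,0,1],[0,0,0.09,0,0,0,1],[0,0,0,0,0,0,1],[0,0,0,0,0,0,0],[0,0,0,0,0,0,0],[0,0,0,0,0,0,0],[0,0,0,0,0,0,0],[0,0,0,0,0,0,0],[0,0,0,0,0,0,0],[0,0,0,0,0,0,0],[0,0,0,0,0,0,0]]'
python3 - <<'E'
from h import *
print(ctrl.get_obs()['moment'])
T=np.array([590.9,224.2,100])+13*slope(0)  # tray centre
yv=np.array([-np.sin(np.radians(HC)),np.cos(np.radians(HC)),0]); print('tray',T,'yv',yv)
for s in(-1,1): print(T-5*slope(0)+s*42*yv)
p=ctrl.get_obs()['ee_pos']
M=down(HC)
go([p[0],p[1],285],M)
p1=T-5*slope(0)-42*yv; p2=T-5*slope(0)+42*yv
for q in (p1,p2): go([q[0],q[1],285],M,Rc=M,pc=np.array([p[0],p[1],285]))
E
```

```text
t: 21.4
ee_pos: [418.1, -90.1, 13.3]
orientation: [0.525, 3.097, -0.001]
ft_force: [-1.0, 0.5, 6.6]
width: 49.6
grasp_force: 30.0
[-0.012  0.119 -0.03 ]
tray [592.169 237.138 100.   ] yv [-0.995  0.098  0.   ]
[633.48  228.063 100.   ]
[549.881 236.26  100.   ]
shift [-0.004 -0.003 -6.791] turn [ 0.001  0.008 12.724] | shift after turn [ 0.     0.    -6.791]
shift [8.441 4.581 0.   ] turn [0. 0. 0.] | shift after turn [8.441 4.581 0.   ]
shift [8.441 2.481 0.   ] turn [0. 0. 0.] | shift after turn [8.441 2.481 0.   ]
```

```bash
python3 -m jog '[[0,0,-0.4,0,0,0,0],[0,0,-0.9,0,0,0,0],[0,0,-0.9,0,0,0.98,0],[0,0,-0.9,0,0,0.98,0],[0,0,-0.7,0,0,0.98,0],[0,0,0,0,0,0.98,0],[0,0,0,0,0,0.98,0],[0,0,0,0,0,0.98,0],[0,0,0,0,0,0.98,0],[0,0,0,0,0,0.98,0],[0,0,0,0,0,0.98,0],[0,0,0,0,0,0.98,0],[0,0,0,0,0,0.98,0],[0,0,0,0,0,0.98,0],[0,0,0,0,0,0.98,0],[0,0,0,0,0,0,0]]'
python3 - <<'E'
from h import *
o=ctrl.get_obs(); print(o['qpos'],o['width']); go([633.5,228,165],down(HC))
E
```

```text
t: 23.0
ee_pos: [417.6, -89.9, 164.8]
orientation: [-2.33, -2.107, 0.001]
ft_force: [-0.8, -0.1, -1.8]
width: 49.6
grasp_force: 30.0
[-0.24   0.224  2.096 -0.001  0.822 -0.139] 49.61209758941244
shift [ 8.447  4.577 -0.012] turn [-0.006  0.004 -0.023] | shift after turn [ 8.436  4.597 -0.005]
```

```bash
python3 -m jog '[[0.5,0.26,0,0,0,-0.02,0],[0.9,0.5,0,0,0,0,0],[0.9,0.5,0,0,0,0,0],[0.9,0.5,0,0,0,0,0],[0.9,0.5,0,0,0,0,0],[0.9,0.5,0,0,0,0,0],[0.9,0.5,0,0,0,0,0],[0.8,0.44,0,0,0,0,0],[0.7,0.38,0,0,0,0,0],[0.5,0.3,0,0,0,0,0],[0.3,0.2,0,0,0,0,0],[0.24,0.1,0,0,0,0,0],[0,0,0,0,0,0,0],[0,0,0,0,0,0,0]]'
python3 - <<'E'
from h import *
o=ctrl.get_obs(); print(o['qpos'],o['width']); go([633.5,228,114],down(HC))
E
```

```text
t: 24.4
ee_pos: [636.4, 227.1, 164.6]
orientation: [2.326, 2.111, -0.002]
ft_force: [0.2, 0.1, -1.8]
width: 49.7
grasp_force: 30.0
[ 0.325  0.561  1.548 -0.001  1.034  0.423] 49.69454254578298
shift [ 0.017 -0.074  1.266] turn [-0.008  0.011  0.008] | shift after turn [ 0.015 -0.075  1.266]
```

```bash
python3 -m jog '[[0.02,-0.07,0.2,0,0,0,0],[0,0,0.3,0,0,0,0],[0,0,0.3,0,0,0,0],[0,0,0.25,0,0,0,0],[0,0,0.15,0,0,0,0],[0,0,0.06,0,0,0,0],[0,0,0,0,0,0,0],[0,0,0,0,0,0,0]]'
```

```text
t: 25.2
ee_pos: [634.7, 229.0, 114.9]
orientation: [2.326, 2.11, 0.001]
ft_force: [-0.5, -0.6, -1.3]
width: 50.0
grasp_force: 30.0
```

```bash
python3 -m jog '[[0,0,0.03,0,0,0,0],[0,0,0,0,0,0,0],[0,0,0,0,0,0,0]]'; python3 -m jog '[[0,0,0.02,0,0,0,0],[0,0,0,0,0,0,0],[0,0,0,0,0,0,0]]'
```

```text
t: 25.5
ee_pos: [634.5, 229.0, 113.5]
orientation: [2.326, 2.111, 0.0]
ft_force: [0.1, -0.7, -1.1]
width: 49.4
grasp_force: 30.0
t: 25.8
ee_pos: [634.5, 229.0, 113.4]
orientation: [2.326, 2.111, 0.0]
ft_force: [-2.0, -1.4, 5.6]
width: 49.4
grasp_force: 30.0
```

```bash
python3 -m jog '[[0,0,0,0,0,0,0.75],[0,0,0,0,0,0,0.75],[0,0,0,0,0,0,0.75],[0,0,0,0,0,0,0.75],[0,0,-0.4,0,0,0,0.75],[0,0,-0.8,0,0,0,0.75],[0,0,-0.9,0,0,0,0.75],[0,0,-0.9,0,0,0,1],[-0.9,0,0,0,0,0,1],[-0.9,0,0,0,0,0,1],[-0.9,0,0,0,0,0,1],[-0.9,0,0,0,0,0,1],[0,0,0,0,0,0,1]]'
python3 - <<'E'
from h import *
o=ctrl.get_obs(); print(o['qpos'])
go([402.5,-302.5,150],down(18))
for n in('top','scene'):
    optics.get_image(n)
    print(n,'lid',[np.round(r['extent']).tolist() for r in optics.masks_of('lid',n)],'meters',[(round(r['conf'],2),np.round(r['extent']).tolist()) for r in optics.masks_of('meter1',n)])
    print(proj(n,[[634.5,229,125],[402.5,-302.5,20]]))
E
```

```text
t: 27.1
ee_pos: [620.2, 82.0, 234.0]
orientation: [2.329, 2.106, -0.0]
ft_force: [-0.3, 0.7, 0.3]
width: 88.1
grasp_force: 0.0
[ 0.113  0.411  1.62  -0.002  1.11   0.215]
shift [-10.11   -4.45    2.108] turn [ 0.016  0.004 11.038] | shift after turn [-8.146  7.462  2.1  ]
top lid [[147.0, 163.0, 27.0, 80.0]] meters [(0.66, [236.0, 220.0, 17.0, 16.0]), (0.64, [171.0, 161.0, 12.0, 13.0]), (0.64, [288.0, 146.0, 13.0, 22.0]), (0.56, [315.0, 221.0, 18.0, 22.0]), (0.36, [283.0, 193.0, 42.0, 14.0])]
[[178.02  160.837]
 [314.627 220.455]]
scene lid [[390.0, 148.0, 66.0, 104.0]] meters [(0.91, [166.0, 213.0, 29.0, 24.0]), (0.88, [226.0, 285.0, 19.0, 31.0]), (0.79, [355.0, 196.0, 32.0, 18.0]), (0.71, [141.0, 269.0, 24.0, 29.0]), (0.7, [264.0, 185.0, 25.0, 20.0]), (0.53, [279.0, 155.0, 25.0, 13.0]), (0.53, [215.0, 230.0, 49.0, 15.0])]
[[354.515 196.637]
 [164.424 210.5  ]]
```

```bash
python3 -m jog '[[-0.92,-0.4,0.2,0,0,0,1],[-0.92,-0.4,0.2,0,0,0,1],[-0.92,-0.4,0.2,0,0,0,1],[-0.92,-0.4,0.2,0,0,0,1],[-0.92,-0.4,0.2,0,0,0,1],[-0.92,-0.4,0.2,0,0,0,1],[-0.92,-0.4,0.2,0,0,0,1],[-0.92,-0.4,0.2,0,0,0,1],[-0.92,-0.4,0.2,0,0,0,1],[-0.92,-0.42,0.2,0,0,0,1],[-0.91,-0.43,0.1,0,0,0,1]]'
python3 -m jog '[[0,0,0,0,0,1,1],[0,0,0,0,0,1,1],[0,0,0,0,0,1,1],[0,0,0,0,0,1,1],[0,0,0,0,0,1,1],[0,0,0,0,0,1,1],[0,0,0,0,0,1,1],[0,0,0,0,0,1,1],[0,0,0,0,0,1,1],[0,0,0,0,0,1,1],[0,0,0,0,0,1,1],[0,0,0,0,0,0,1],[0,0,0,0,0,0,1]]'
python3 - <<'E'
from h import *
o=ctrl.get_obs(); print(o['qpos']); go([402.5,-302.5,13],down(18))
E
```

```text
t: 28.5
ee_pos: [403.7, -300.2, 148.3]
orientation: [2.325, 2.113, -0.0]
ft_force: [0.4, 0.4, -0.3]
width: 88.1
grasp_force: 0.0
t: 29.8
ee_pos: [404.5, -299.2, 148.8]
orientation: [3.1, 0.509, 0.0]
ft_force: [0.4, -0.5, 0.4]
width: 87.8
grasp_force: 0.0
[-0.66   0.353  1.952 -0.     0.836  0.585]
shift [-0.074  0.059  3.395] turn [ 0.005 -0.     0.109] | shift after turn [-0.073  0.062  3.395]
```

```bash
python3 -m jog '[[-0.07,0.06,0.6,0,0,0.11,1],[0,0,0.9,0,0,0,1],[0,0,0.9,0,0,0,1],[0,0,0.6,0,0,0,1],[0,0,0.3,0,0,0,1],[0,0,0.09,0,0,0,1],[0,0,0,0,0,0,1],[0,0,0,0,0,0,0],[0,0,0,0,0,0,0],[0,0,0,0,0,0,0],[0,0,0,0,0,0,0],[0,0,0,0,0,0,0],[0,0,0,0,0,0,0],[0,0,0,0,0,0,0],[0,0,0,0,0,0,0]]'
python3 -m jog '[[0,0,-0.4,0,0,0,0],[0,0,-0.9,0,0,0,0],[0,0,-0.9,0,0,-1,0],[0,0,-0.9,0,0,-1,0],[0,0,-0.7,0,0,-1,0],[0,0,0,0,0,-1,0],[0,0,0,0,0,-1,0],[0,0,0,0,0,-1,0],[0,0,0,0,0,-1,0],[0,0,0,0,0,-1,0],[0,0,0,0,0,-1,0],[0,0,0,0,0,-1,0],[0,0,0,0,0,-1,0],[0,0,0,0,0,0,0],[0,0,0,0,0,0,0]]'
python3 - <<'E'
from h import *
o=ctrl.get_obs(); print(o['qpos']); go([549,237,165],down(HC))
E
```

```text
t: 31.3
ee_pos: [402.1, -302.8, 13.5]
orientation: [3.104, 0.485, -0.0]
ft_force: [-0.7, 0.8, 5.4]
width: 49.7
grasp_force: 30.0
t: 32.8
ee_pos: [402.0, -302.7, 165.0]
orientation: [2.342, 2.094, -0.0]
ft_force: [0.4, -0.8, -1.4]
width: 49.4
grasp_force: 30.0
[-0.669  0.328  1.941 -0.     0.873 -0.557]
shift [13.819  2.152 -0.005] turn [-0.001  0.003 -0.132] | shift after turn [13.788  2.342  0.   ]
```

```bash
python3 -m jog '[[0,0,0,0,0,-0.13,0],[0.5,0.09,0,0,0,0,0],[0.9,0.15,0,0,0,0,0],[0.9,0.15,0,0,0,0,0],[0.9,0.15,0,0,0,0,0],[0.9,0.15,0,0,0,0,0],[0.9,0.15,0,0,0,0,0],[0.9,0.15,0,0,0,0,0],[0.9,0.15,0,0,0,0,0],[0.9,0.15,0,0,0,0,0],[0.9,0.15,0,0,0,0,0],[0.9,0.15,0,0,0,0,0],[0.9,0.15,0,0,0,0,0],[0.9,0.15,0,0,0,0,0],[0.9,0.15,0,0,0,0,0],[0.7,0.1,0,0,0,0,0],[0.5,0.1,0,0,0,0,0],[0.3,0.1,0,0,0,0,0],[0.09,0,0,0,0,0,0],[0,0,0,0,0,0,0]]'
python3 - <<'E'
from h import *
o=ctrl.get_obs(); print(o['qpos'],o['width']); go([549,237,115],down(HC))
E
```

```text
t: 34.8
ee_pos: [547.5, 237.0, 164.7]
orientation: [2.324, 2.113, -0.001]
ft_force: [-0.2, -0.9, -0.6]
width: 49.6
grasp_force: 30.0
[ 0.389  0.453  1.736 -0.001  0.953  0.485] 49.634516227137354
shift [0.005 0.038 1.243] turn [-0.003  0.009  0.024] | shift after turn [0.004 0.038 1.243]
```

```bash
python3 -m jog '[[0,0.04,0.2,0,0,0,0],[0,0,0.3,0,0,0,0],[0,0,0.3,0,0,0,0],[0,0,0.25,0,0,0,0],[0,0,0.15,0,0,0,0],[0,0,0.05,0,0,0,0],[0,0,0,0,0,0,0],[0,0,0,0,0,0,0]]';  python3 -m jog '[[0,0,0.03,0,0,0,0],[0,0,0,0,0,0,0],[0,0,0,0,0,0,0]]'
```

```text
t: 35.6
ee_pos: [549.5, 237.4, 115.3]
orientation: [2.324, 2.113, 0.001]
ft_force: [0.5, -0.8, -1.1]
width: 49.8
grasp_force: 30.0
t: 35.9
ee_pos: [549.4, 237.3, 114.0]
orientation: [2.324, 2.113, 0.0]
ft_force: [0.3, -0.5, -1.4]
width: 49.5
grasp_force: 30.0
```

```bash
python3 -m jog '[[0,0,0.02,0,0,0,0],[0,0,0,0,0,0,0],[0,0,0,0,0,0,0]]'; python3 -m jog '[[0,0,0,0,0,0,0.72],[0,0,0,0,0,0,0.72],[0,0,0,0,0,0,0.72],[0,0,0,0,0,0,0.72],[0,0,-0.4,0,0,0,0.72],[0,0,-0.8,0,0,0,0.72],[0,0,-0.9,0,0,0,0.72],[0,0,-0.9,0,0,0,0.72],[-0.9,0,0,0,0,0,0.72],[-0.9,0,0,0,0,0,0.72],[-0.9,0,0,0,0,0,0.72],[-0.9,0,0,0,0,0,0.72],[-0.9,0,0,0,0,0,0.72],[-0.9,0,0,0,0,0,0.72],[0,0,0,0,0,0,0.72]]'
python3 - <<'E'
from h import *
a=optics.get_image('scene'); b=optics.get_image('top')
A=cv2.resize(a[90:350,120:440,::-1],(400*1,325)); cv2.imwrite('pics/end.png',np.hstack([A,cv2.resize(b[100:260,100:297,::-1],(400,325))]))
E
```

```text
t: 36.2
ee_pos: [549.4, 237.3, 113.5]
orientation: [2.324, 2.113, 0.0]
ft_force: [-1.4, 0.2, 5.1]
width: 49.8
grasp_force: 30.0
t: 37.7
ee_pos: [528.2, 19.2, 233.0]
orientation: [2.328, 2.109, -0.002]
ft_force: [-0.3, -0.2, -0.4]
width: 63.0
grasp_force: 0.0
```

View pics/end.png

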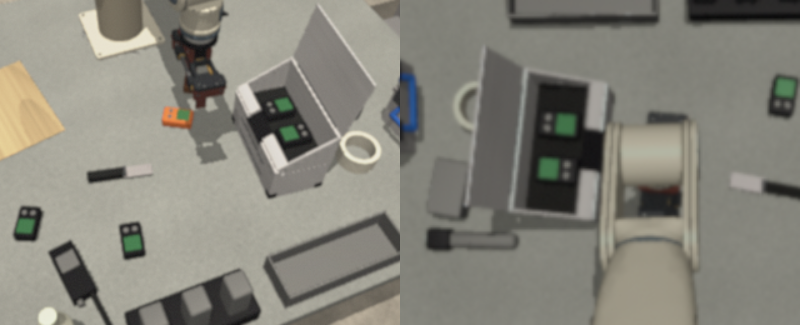

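The final pictures show both meters flat and screen up in the tray, at (280,105) and (293,133) in the left half. The lid leans back, the bar lies flat at (120,173), and two meters are still on the bench at (28,222) and (132,240). Everything else is where it was.

```bash
python3 -c "
from workcell import ctrl
print(ctrl.close_job())"
```

```text
the job is handed in; nothing more can be done
None
```

The job is handed in: the bar pried the lid open and it leans back, the bar lies flat on the bench again, and two meters are in the tray screen up with the other two left on the bench, in about 38 s of the 72 s allowed.

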